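# Set up the fan and hold the preheater's cover on its spring

## Task

Stand the cooling fan on its base, so that both pegs pass up through the holes of its foot and the foot lies flat on the block (either way round will do), and let go of it. Then raise the preheater's sprung cover by its handle until it is clearly past its balance point, bring it back to just below that point (some five to ten degrees below) and keep holding it there, still, so that the board cools slowly: the program finishes while the gripper holds the cover. Leave the other things on the bench where they are.

Things in the scene. Friction and masses are not known exactly. Their poses are not given: they have to be found in the camera images.
- fan_center (a point): centre, half-way up, of the loose cooling fan (0.2 to 0.45 kg): an upright black frame 78 mm (its x) by 38 mm (its y), 100 mm tall overall, a wire guard and rotor in both faces, on a flat foot. The frame's top bar is solid, 22 mm deep, and can be gripped from above across its 38 mm. Underside 50 mm below this point, top 50 mm above. It starts upright on the bench
- fan: the same fan; origin at the centre of its foot's underside, x along the foot, z up. The foot is 130 mm (x) by 60 mm (y), 8 mm thick, with two through holes of 11.5 mm on its x axis, 48 mm either side of the centre
- fan_base: the fan's base: a fixed grey block 150 mm (its x) by 80 mm (its y), 22 mm high, to one side of the preheater (the fan starts on the other side). Two upright steel pegs of 8 mm with tapered tips stand 15 mm above its top, on its x axis, 48 mm either side of its middle. Origin on the bench under its middle, x along the block, z up
- base_top (a point): middle of the top face of that block, 22 mm above the bench; axes as the block's. With the fan fully home its centre is 50 mm above this point
- handle (a point): middle of the cover's handle: a level round rod, 12 mm thick, 150 mm long, along the preheater's y, on two arms at its ends, 45 mm in front of the cover's near edge and free all round. Closed, its axis is 94 mm above the bench. It moves on a circle of radius 265 mm about the hinge and, being round, turns between the fingers. Lifting takes about 1.5 N, holding less
- hinge (a point): middle of the cover's hinge axis, fixed, at the far edge of the preheater, 94 mm above the bench; axes as the preheater's: x away from the robot, y along the hinge axis, z up. The handle lies 265 mm from it, towards its -x when closed
- cover (a joint): the sprung steel cover, a plate 220 by 240 mm, 14 mm thick, on a grey housing 250 mm deep, 260 mm wide, 80 mm high. Angle in rad: 0 closed (level), grows as its near edge rises, stop at 1.15. Balance point 0.75 (43 degrees; handle axis then 275 mm above the bench): below it the cover falls shut unless held, above it the spring swings it fully open
- spool: bystander: solder reel, 56 mm across, 40 mm high
- flux_jar: bystander: small jar, 44 mm across, 45 mm high
- screwdriver: bystander: screwdriver lying on the bench, 160 mm long
- mug: bystander: mug, 80 mm across, 90 mm high
- multimeter: bystander: multimeter lying flat, 150 by 75 by 35 mm
- parts_bin: bystander: open parts tray, 120 by 90 by 45 mm
- brush: bystander: brush lying on the bench, 150 mm long
Things that resemble listed ones, but are neither listed nor needed, are in the scene too. What is shaped like the fan but orange or yellow is not meant.

How it is judged:
By the outcome, as a careful person would: the job done as asked, in the order asked, and still so for the second after the job is handed in, while the arm keeps its last pose, push and grip.
It also fails if it takes over 72 s, if anything falls off the work surface, if the arm or the gripper's body presses on something with over 40 N, if the wrist force passes 120 N, or if a joint passes its speed limit or range.

## Robot

A 6-joint arm with a two-finger parallel gripper is mounted at the origin on the work surface. World frame = base frame: x ahead of the robot, y to its left, z up, the work surface at z = 0. Lengths are in m, angles in rad, forces in N, time in s.
With the tool pointing down it reaches from about 0.375 to 0.925 m from the base axis. Payload 5.7 kg.
Tool frame: the origin (TCP) lies where the fingers leave the gripper's body, on its centre line; the fingertips stand 80 mm ahead of it and the grasp point (between the pads) lies 61 mm ahead of it; z points along the fingers, y is the line along which they close (so a half turn about z gives the same grasp; the last joint's range is limited). The gripper opens to 88 mm and grips with 3 to 60 N. Pads are 20 mm wide; open, the fingers measure 115 mm over their backs; the gripper's body (75 mm by 178 mm) begins 61 mm behind the grasp point.
Start: joints at [-1.464, 0.359, 1.51, -0, 1.272, -0.115], TCP at [0.132, -0.585, 0.303] pointing down, gripper open.
Joint ranges: [-2.97, 2.97], [-1.01, 2.36], [0.21, 2.38], [-0.96, 4.11], [0.2, 2.71], [-2.98, 2.98]. Speed limits (rad/s): [2.39, 2.39, 3.14, 3.14, 3.14, 3.14].

## Interface

Orientations are given as a unit quaternion [w, x, y, z].
In Python, from station import ctrl gives the robot as it stands.
- The arm moves only by the tool move_arm, never from a script. Its argument "series" is text: rows parted by semicolons, each of 6 numbers parted by spaces: the shift along the world's x, y, z in cm, then the turn, a rotation vector about the world's x, y, z in degrees. A call has exactly 10 rows; each row is the pose to reach, as a shift and turn from the pose commanded when the call began; what a row does not reach only later rows make up. A row lasts 1/8 s, in which the tool goes at most 62.5 mm and 10.7 degrees, less where a joint would pass 70% of its speed; a pose out of reach is approached as far as the arm can. A call with a gripper value outside its range is refused whole. "jaw" is the finger opening in cm, from 0 to 8.78, set as the call begins (left out, the last holds). The fingers move at their own pace and stop on an object; "newtons" is the grip in N (left out, the last holds). Time passes only in rows, so rows that repeat a pose let the fingers close, or fill a call up. It gives the time, the measured TCP pose, the force, the opening and the grip force at its end, in the units of the state.
- ctrl.get_state(): the state, without advancing time (a new reading comes with each control period).
- ctrl.read_camera(name): name is "side" or "top"; returns a dict with "frame" (420x560x3 uint8, red, green, blue), "K" (3x3 intrinsics, pixels), "distortion" ([k1, k2, p1, p2, k3] as OpenCV has them; the pictures are not rectified), "R" (3x3) and "t" (3): a world point X has camera coordinates R X + t. Camera axes: x right, y down, z forward; pixel columns grow to the right and rows downward; lengths in m; the calibration is good to about 2 mm. A picture is of the moment at which its call begins. There is no depth.
- ctrl.hand_in(): hands the job in; it is judged then, once.
The state is a dict: "time_s": time; "qpos": joint angles; "dq": joint speeds; "joint_torque": joint torques, N m; "tool_pos": TCP position; "ee_rot": TCP orientation; "contact_force": force on the tool from outside, world axes, zero at the start; "torque": the same for the moment, N m; "opening": opening from 0.0 (shut) to 1.0 (fully open); "grip_force": force on a finger pad.
Only numpy, scipy, OpenCV 4.12 (cv2) and the standard library are available. Lean on these libraries where they do the work, as an engineer would, in place of code of your own. Each camera call takes 0.05 s, during which the arm holds its last target. There are 200 camera calls.

## Working session

There is one attempt and no reset: what is moved stays moved. The work goes in short steps, Python scripts to look and compute and a tool call to move; the robot and the scene stay as the last step left them, time stands still between calls to the robot, and variables do not carry over. Pictures are saved under pics/ and viewed, at most 11 in all, crops included, and the job is handed in when it is done.

Besides the shell and the picture viewer there is one more tool, called after ">>>" as name(argument=value, ...) on one line, values as JSON. move_arm: Moves the arm, as the interface text tells. Its arguments: {"type":"object","properties":{"series":{"type":"string"},"jaw":{"type":"number"},"newtons":{"type":"number"}},"required":["series"]}

```bash
mkdir -p pics
cat > h.py <<'E'
import numpy as np, cv2
from station import ctrl
def snap(n,f):
    c=ctrl.read_camera(n); cv2.imwrite(f'pics/{f}.png',c['frame'][:,:,::-1]); np.savez(f'{f}.npz',**{k:np.array(c[k]) for k in('K','distortion','R','t')},frame=c['frame'])
def cal(f):
    return np.load(f'{f}.npz')
def ray(f,u,v):
    c=cal(f); p=cv2.undistortPoints(np.array([[[u,v]]],float),c['K'],c['distortion'])[0,0]
    d=c['R'].T@np.array([p[0],p[1],1]); o=-c['R'].T@c['t']; return o,d
def onz(f,u,v,z):
    o,d=ray(f,u,v); return o+d*(z-o[2])/d[2]
def proj(f,P):
    c=cal(f); return cv2.projectPoints(np.array(P,float).reshape(-1,3),cv2.Rodrigues(c['R'])[0],c['t'],c['K'],c['distortion'])[0][:,0]
E
python3 - <<'E'
from h import *
snap('top','top0'); snap('side','side0')
for f in('top0','side0'): print(ray(f,280,210))
s=ctrl.get_state(); print(s['tool_pos'],s['ee_rot'],s['time_s'],s['opening'])
E
```

```text
(array([ 0.38548843, -0.02915859,  1.21855703]), array([ 0.13221208, -0.03204354, -0.99083314]))
(array([-0.15397647,  0.73944827,  0.90734059]), array([ 0.51199881, -0.60326984, -0.61153077]))
[ 0.1319268  -0.58482231  0.30192687] [-8.04925573e-04  9.93857273e-01  1.10666492e-01 -2.67836517e-06] 0.1 1.004041104692737
```

View pics/top0.png

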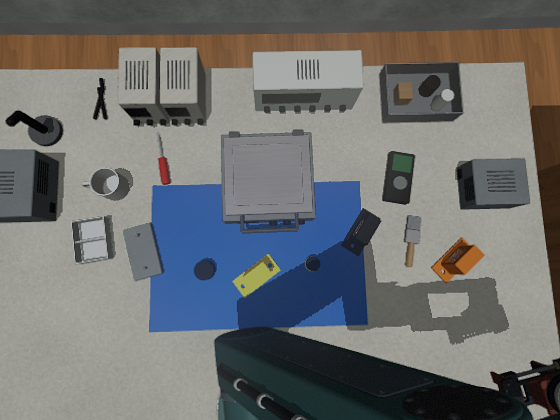

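View pics/side0.png

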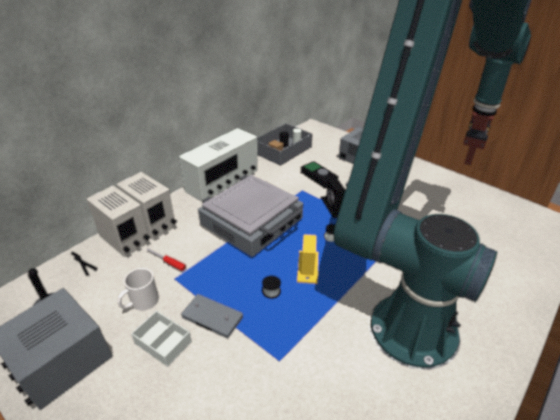

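The top picture shows the black fan near (361,232), the base block near (142,251), the preheater near (267,180) with its handle at about (270,228), and yellow and orange decoys. I'll enlarge the fan, block and handle.

Run:
```python
from h import *
f=cal('top0')['frame'][:,:,::-1]
def crop(u,v,w,h,s): 
    return cv2.resize(f[v:v+h,u:u+w],None,fx=s,fy=s,interpolation=cv2.INTER_CUBIC)
a=crop(335,200,50,60,8);b=crop(115,215,50,75,8)[:480]
a=np.clip(a.astype(float)*2,0,255).astype(np.uint8)
cv2.imwrite('pics/c1.png',np.hstack([a,b[:480]]))
cv2.imwrite('pics/c2.png',crop(215,125,105,112,5))
```

```text
(no output)
```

View pics/c1.png

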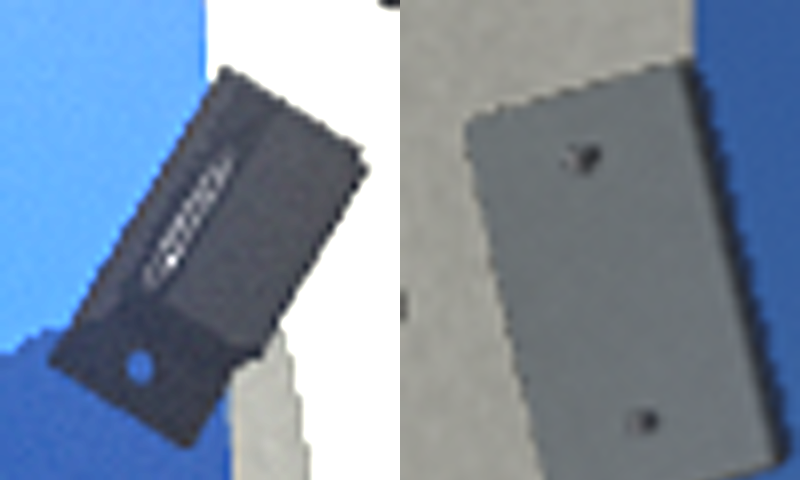

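View pics/c2.png

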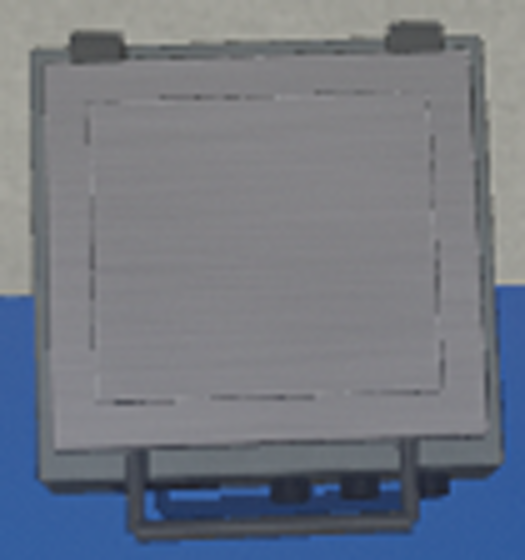

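The crops give the fan's foot corners, its hole and top bar, the block's corners and peg positions, and the handle rod from (130,531) to (415,521) in the crop.

Run:
```python
from h import *
np.set_printoptions(precision=4,suppress=True)
F=lambda x,y,z:onz('top0',335+(x+.5)/8-.5,200+(y+.5)/8-.5,z)
B=lambda x,y,z:onz('top0',115+(x-400+.5)/8-.5,215+(y+.5)/8-.5,z)
H=lambda x,y,z:onz('top0',215+(x+.5)/5-.5,125+(y+.5)/5-.5,z)
ul,ll,lo,ho=F(225,68,.008),F(50,360,.008),F(190,447,.008),F(139,368,.005)
print('foot',ul,ll,lo,'hole',ho,'len',np.linalg.norm(ul-ll),np.linalg.norm(ll-lo))
ax=(ul-ll)/np.linalg.norm(ul-ll); print('ang',np.degrees(np.arctan2(ax[1],ax[0])),'ctr',ho+.048*ax, (ul+lo)/2)
for p in((272,110),(370,160),(262,355),(165,290)): print('bar',F(*p,.1))
print('bl',B(465,125,.022),B(690,62,.022),B(785,460,.022))
a,b=B(583,158,.0295),B(645,421,.0295);print('pegs',a,b,np.linalg.norm(a-b),(a+b)/2,np.degrees(np.arctan2(*(a-b)[1::-1])))
l,r=H(132,531,.094),H(414,521,.094);print('handle',l,r,np.linalg.norm(l-r),(l+r)/2)
print('hinge',H(95,47,.094),H(415,37,.094))
```

```text
foot [ 0.5468 -0.3143  0.008 ] [ 0.4405 -0.2436  0.008 ] [ 0.4076 -0.2932  0.008 ] hole [ 0.4369 -0.2767  0.005 ] len 0.1276306450569624 0.05947362989621043
ang -33.61410156647116 ctr [ 0.4769 -0.3033  0.005 ] [ 0.4772 -0.3037  0.008 ]
bar [ 0.5196 -0.3079  0.1   ]
bar [ 0.5016 -0.3404  0.1   ]
bar [ 0.4362 -0.2994  0.1   ]
bar [ 0.459  -0.2677  0.1   ]
bl [0.4981 0.3842 0.022 ] [0.5186 0.3053 0.022 ] [0.3762 0.2694 0.022 ]
pegs [0.4845 0.3401 0.0295] [0.3914 0.3163 0.0295] 0.0960979627687284 [0.4379 0.3282 0.0295] 14.303582410089833
handle [0.4811 0.0423 0.094 ] [ 0.4826 -0.1116  0.094 ] 0.15388046891295995 [ 0.4818 -0.0347  0.094 ]
hinge [0.7546 0.059  0.094 ] [ 0.7569 -0.1217  0.094 ]
```

The sizes and spacings match what was given: the fan is at (0.477,-0.3035) at -33.6°, the base at (0.438,0.328) at 14.2°, and the handle at (0.482,-0.035). Next I move above the fan.

>>> move_arm(series="4.3 3.5 -0.3 0 0 -5.8; 8.6 7 -0.6 0 0 -11.6; 12.9 10.5 -0.9 0 0 -17.4; 17.2 14 -1.2 0 0 -23.2; 21.5 17.5 -1.5 0 0 -29; 25.8 21 -1.8 0 0 -34.8; 30.1 24.5 -2 0 0 -40.6; 34.5 28.15 -2.3 0 0 -46.3; 34.5 28.15 -2.3 0 0 -46.3; 34.5 28.15 -2.3 0 0 -46.3", jaw=8.7, newtons=30)

```text
time_s: 1.35
tool_pos: [0.4766, -0.3037, 0.2792]
ee_rot: [0.0, 0.958, -0.288, -0.001]
contact_force: [0.9, -1.4, 0.0]
opening: 0.995
grip_force: 0.0
```

>>> move_arm(series="0 0 -2 0 0 0; 0 0 -4 0 0 0; 0 0 -6 0 0 0; 0 0 -8 0 0 0; 0 0 -9.5 0 0 0; 0 0 -11 0 0 0; 0 0 -12 0 0 0; 0 0 -12.6 0 0 0; 0 0 -12.6 0 0 0; 0 0 -12.6 0 0 0")

```text
time_s: 2.6
tool_pos: [0.4773, -0.3039, 0.154]
ee_rot: [0.0, 0.957, -0.289, 0.0]
contact_force: [-0.1, 0.3, 0.4]
opening: 0.991
grip_force: 0.0
```

>>> move_arm(series="0 0 0 0 0 0; 0 0 0 0 0 0; 0 0 0 0 0 0; 0 0 0 0 0 0; 0 0 0 0 0 0; 0 0 0 0 0 0; 0 0 0 0 0 0; 0 0 0 0 0 0; 0 0 0 0 0 0; 0 0 0 0 0 0", jaw=2.5, newtons=30)

```text
time_s: 3.85
tool_pos: [0.477, -0.3039, 0.1536]
ee_rot: [0.0, 0.957, -0.289, 0.0]
contact_force: [-0.6, -1.4, -0.1]
opening: 0.432
grip_force: 30.0
```

Gripped: the opening is 38 mm and the force 30 N. Now I lift.

>>> move_arm(series="0 0 1 0 0 0; 0 0 3 0 0 0; 0 0 5 0 0 0; 0 0 7.5 0 0 0; 0 0 10 0 0 0; 0 0 12.5 0 0 0; 0 0 15 0 0 0; 0 0 17 0 0 0; 0 0 18 0 0 0; 0 0 18 0 0 0")

```text
time_s: 5.1
tool_pos: [0.4771, -0.3037, 0.3341]
ee_rot: [0.0, 0.957, -0.289, 0.0]
contact_force: [0.9, -0.1, -2.6]
opening: 0.43
grip_force: 30.0
```

>>> move_arm(series="0 2 0 0 0 1.5; -0.2 5 0 0 0 4; -0.4 8.5 0 0 0 7; -0.7 12 0 0 0 10; -1 15.5 0 0 0 13; -1.2 19 0 0 0 16; -1.4 22.5 0 0 0 19; -1.6 26 0 0 0 21; -1.8 29.5 0 0 0 23; -2 33 0 0 0 25")

```text
time_s: 6.35
tool_pos: [0.4554, 0.0283, 0.3326]
ee_rot: [-0.0, 0.997, -0.074, -0.001]
contact_force: [0.4, 1.0, -4.0]
opening: 0.43
grip_force: 30.0
```

>>> move_arm(series="-0.2 3.5 0 0 0 3; -0.4 7 0 0 0 6; -0.6 10.5 0 0 0 9; -0.8 14 0 0 0 12; -1 17.5 0 0 0 15; -1.2 21 -1 0 0 17; -1.4 24.5 -3 0 0 19; -1.7 28 -6 0 0 21; -1.9 30.2 -9 0 0 22.7; -1.9 30.2 -10 0 0 22.7")

```text
time_s: 7.6
tool_pos: [0.4352, 0.329, 0.231]
ee_rot: [0.001, 0.992, 0.124, -0.003]
contact_force: [-0.2, -0.3, -3.0]
opening: 0.433
grip_force: 30.0
```

Run:
```python
from h import *
s=ctrl.get_state(); print(s['tool_pos'],s['ee_rot'],s['contact_force'])
snap('side','side1'); snap('top','top1')
p=proj('side1',[.438,.328,.05])[0].astype(int); q=proj('top1',[.438,.328,.05])[0].astype(int); print(p,q)
g=[]
for f,c in(('side1',p),('top1',q)):
    u,v=max(0,c[0]-50),max(0,c[1]-65); print(f,u,v)
    im=cal(f)['frame'][v:v+100,u:u+100,::-1]; im=cv2.resize(im,(400*100//100,400),interpolation=cv2.INTER_CUBIC); g.append(np.clip(im*1.5,0,255).astype(np.uint8))
cv2.imwrite('pics/c3.png',np.hstack(g))
```

```text
[0.43521321 0.32898817 0.23096194] [ 6.90866625e-04  9.92235415e-01  1.24346252e-01 -2.53256644e-03] [-0.16616519 -0.28482124 -2.99408732]
[209 304] [139 250]
side1 159 239
top1 89 185
```

View pics/c3.png

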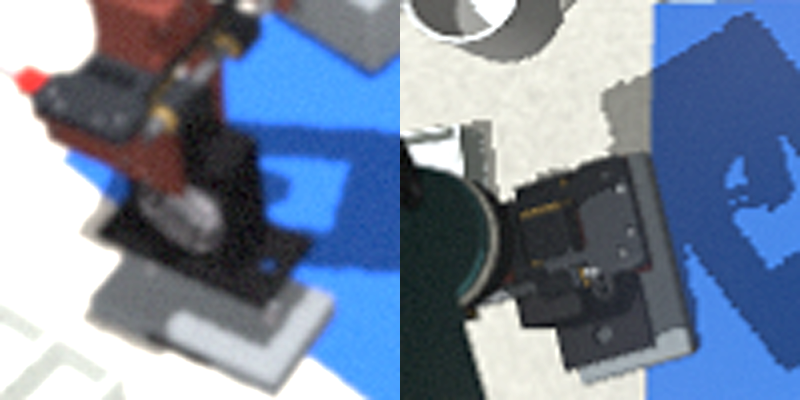

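The left crop (side) shows the fan above the block, with its foot hole at (268,265) and a peg at about (270,308). The right crop (top) shows the hole at (604,333). I'll compare those with the projections.

>>> move_arm(series="0 0 0 0 0 0; 0 0 0 0 0 0; 0 0 0 0 0 0; 0 0 0 0 0 0; 0 0 0 0 0 0; 0 0 0 0 0 0; 0 0 0 0 0 0; 0 0 0 0 0 0; 0 0 0 0 0 0; 0 0 0 0 0 0")

```text
time_s: 8.95
tool_pos: [0.438, 0.3282, 0.2336]
ee_rot: [-0.0, 0.992, 0.123, -0.0]
contact_force: [-0.6, -0.4, -3.1]
opening: 0.429
grip_force: 30.0
```

Run:
```python
from h import *
from scipy.spatial.transform import Rotation as Ro
np.set_printoptions(precision=4,suppress=True)
s=ctrl.get_state(); t=np.array(s['tool_pos']); q=s['ee_rot']; R=Ro.from_quat([q[1],q[2],q[3],q[0]]).as_matrix(); print(t,q,s['contact_force'],'y ang',np.degrees(np.arctan2(R[1,1],R[0,1])))
snap('side','side2'); snap('top','top2')
z=t[2]-.153
g=[]
for f,u,v in(('side2',179,264),('top2',119,235)):
    im=cal(f)['frame'][v:v+60,u:u+60,::-1]; im=cv2.resize(im,(400,400),interpolation=cv2.INTER_CUBIC); g.append(np.clip(im*1.7,0,255).astype(np.uint8))
    ax=np.array([R[1,1],-R[0,1],0]);ax=ax*np.sign(ax[0]); yy=np.array([R[0,1],R[1,1],0]);yy=yy*np.sign(yy[1])
    o=0 if f[0]=='s' else 400
    for n,P in(('hole',t*[1,1,0]-.048*ax+[0,0,z+.008]),('cornL',t*[1,1,0]-.065*ax+.03*yy+[0,0,z+.008]),('cornR',t*[1,1,0]-.065*ax-.03*yy+[0,0,z+.008]),('peg',np.array([.438,.328,.037])-.048*np.array([np.cos(np.radians(14.2)),np.sin(np.radians(14.2)),0]))):
        p=proj(f,P)[0]; print(f,n,((p-[u,v]+.5)*400/60-.5)+[o,0])
cv2.imwrite('pics/c4.png',np.hstack(g))
```

```text
[0.438  0.3282 0.2336] [-0.      0.9924  0.1228 -0.    ] [-0.6184 -0.417  -3.0508] y ang -75.88964874764912
side2 hole [298.132  252.8394]
side2 cornL [293.2076 324.9835]
side2 cornR [376.984  214.8896]
side2 peg [309.2306 336.8465]
top2 hole [533.3063 217.9527]
top2 cornL [468.0597 280.4611]
top2 cornR [617.076  238.4773]
top2 peg [572.3486 217.2516]
```

View pics/c4.png

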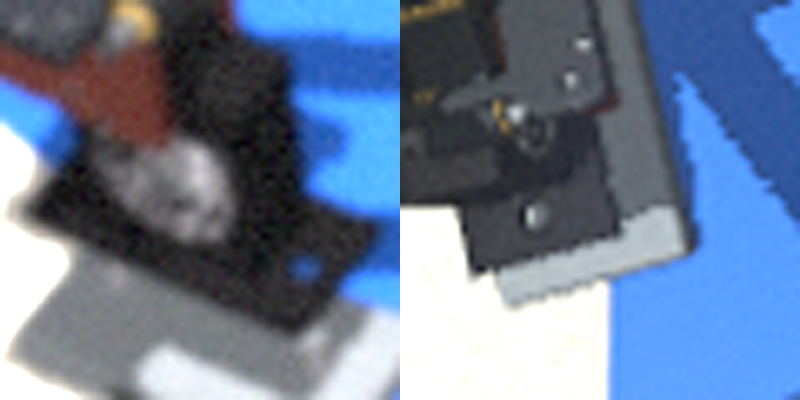

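The top crop shows the foot corners at (474,272) and (620,232), about 2 mm from the prediction. The side crop shows the near peg tip at about (315,335) and the hole at (304,267). I'll solve for the fan's offset.

Run:
```python
from h import *
from scipy.optimize import least_squares as L
np.set_printoptions(precision=2,suppress=True)
t=np.array([.438,.3282,0]);a=np.radians(14.11);ax=np.array([np.cos(a),np.sin(a),0]);yy=np.array([-ax[1],ax[0],0]);z=np.array([0,0,.0886])
M=[t-.048*ax+z-[0,0,.003],t-.065*ax+.03*yy+z,t-.065*ax-.03*yy+z]
O={'side2':(179,264,0,[(304,267),(295,331),(377,228)]),'top2':(119,235,400,[(538,215),(474,272),(620,232)])}
def res(f,d):
    u,v,o,obs=O[f]; ob=(np.array(obs)-[o,0]+.5)*.15-.5+[u,v]; return (proj(f,np.array(M)+d)-ob).ravel()
print('top xy',L(lambda d:res('top2',np.r_[d,0]*1e-3),[0,0]).x)
print('side xy',L(lambda d:res('side2',np.r_[d,0]*1e-3),[0,0]).x)
r=L(lambda d:np.r_[res('top2',d*1e-3),res('side2',d*1e-3)],[0,0,0.]);print('both',r.x,r.fun)
# side: peg tip offset
P=np.array([.438,.328,.037])-.048*ax; ob=(np.array([315,335])+.5)*.15-.5+[179,264]
print('peg side xy',L(lambda d:proj('side2',P+np.r_[d,0]*1e-3)[0]-ob,[0,0]).x)
```

```text
top xy [ 2.28 -1.38]
side xy [-3.96  2.56]
both [ 1.3  -0.22 -6.63] [ 0.52 -0.07  0.05  0.69  0.36  0.44 -0.86 -0.02 -0.34  0.42 -0.13 -0.61]
peg side xy [-1.03 -2.21]
```

>>> move_arm(series="-0.15 0 -0.5 0 0 0; -0.15 0.03 -1 0 0 0; -0.15 0.03 -1.6 0 0 0; -0.15 0.03 -2.2 0 0 0; -0.15 0.03 -2.8 0 0 0; -0.15 0.03 -3.2 0 0 0; -0.15 0.03 -3.4 0 0 0; -0.15 0.03 -3.5 0 0 0; -0.15 0.03 -3.5 0 0 0; -0.15 0.03 -3.5 0 0 0")

```text
time_s: 10.3
tool_pos: [0.4366, 0.3286, 0.1988]
ee_rot: [-0.0, 0.992, 0.123, 0.0]
contact_force: [-0.6, -0.2, -4.6]
opening: 0.43
grip_force: 30.0
```

Run:
```python
from h import *
s=ctrl.get_state(); print(s['tool_pos'],s['contact_force'],s['torque'])
g=[]
for f,n,u,v in(('side','side3',179,274),('top','top3',119,240)):
    snap(f,n); im=cal(n)['frame'][v:v+50,u:u+50,::-1]; im=cv2.resize(im,(400,400),interpolation=cv2.INTER_CUBIC); g.append(np.clip(im*1.7,0,255).astype(np.uint8))
cv2.imwrite('pics/c5.png',np.hstack(g))
```

```text
[0.43658428 0.32855382 0.19879343] [-0.58796424 -0.15217596 -4.6321187 ] [-0.00436562 -0.03280312  0.03721266]
```

View pics/c5.png

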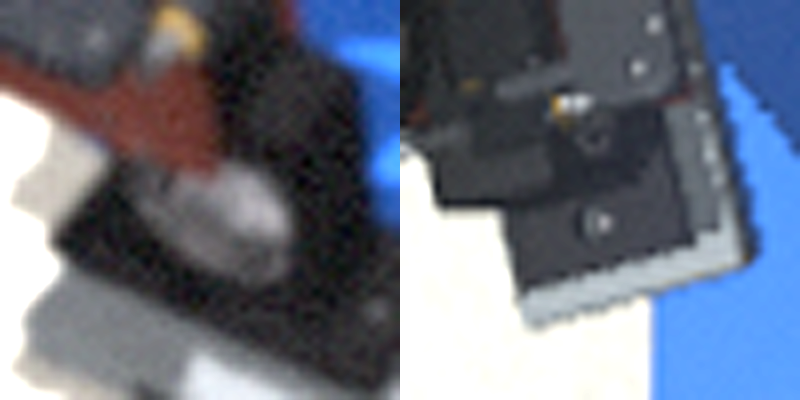

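In the top crop the peg's bright tip at (604,222) sits inside the foot hole at (596,222). The shift to the right is about what parallax predicts, so the fit is aligned and I lower the fan.

>>> move_arm(series="0 0 -0.3 0 0 0; 0 0 -0.6 0 0 0; 0 0 -0.8 0 0 0; 0 0 -1.0 0 0 0; 0 0 -1.2 0 0 0; 0 0 -1.3 0 0 0; 0 0 -1.4 0 0 0; 0 0 -1.5 0 0 0; 0 0 -1.5 0 0 0; 0 0 -1.5 0 0 0")

```text
time_s: 11.65
tool_pos: [0.4364, 0.3285, 0.1836]
ee_rot: [-0.0, 0.992, 0.123, -0.0]
contact_force: [0.9, -0.3, -4.0]
opening: 0.432
grip_force: 30.0
```

>>> move_arm(series="0 0 -0.2 0 0 0; 0 0 -0.3 0 0 0; 0 0 -0.4 0 0 0; 0 0 -0.5 0 0 0; 0 0 -0.6 0 0 0; 0 0 -0.7 0 0 0; 0 0 -0.8 0 0 0; 0 0 -0.85 0 0 0; 0 0 -0.85 0 0 0; 0 0 -0.85 0 0 0")

```text
time_s: 12.9
tool_pos: [0.4365, 0.3285, 0.1755]
ee_rot: [-0.0, 0.992, 0.123, 0.0]
contact_force: [-1.9, -1.9, 5.4]
opening: 0.433
grip_force: 30.0
```

The foot touched down at the expected height, so I release and lift.

>>> move_arm(series="0 0 0 0 0 0; 0 0 0 0 0 0; 0 0 0 0 0 0; 0 0 0 0 0 0; 0 0 0 0 0 0; 0 0 0 0 0 0; 0 0 0 0 0 0; 0 0 0.5 0 0 0; 0 0 1.5 0 0 0; 0 0 3 0 0 0", jaw=7)

```text
time_s: 14.15
tool_pos: [0.4364, 0.3285, 0.2059]
ee_rot: [0.0, 0.992, 0.123, -0.0]
contact_force: [0.7, -0.6, 0.1]
opening: 0.798
grip_force: 0.0
```

>>> move_arm(series="0 0 2 0 0 0; 0 0 4 0 0 0; 0 0 6.5 0 0 0; 0 0 9 0 0 0; 0 -1 11 0 0 3; 0 -4 12 0 0 9; 0.4 -8 12 0 0 15; 0.8 -12 12 0 0 21; 1.2 -16 12 0 0 27; 1.6 -20 12 0 0 33", jaw=7)

```text
time_s: 15.4
tool_pos: [0.4525, 0.1273, 0.3264]
ee_rot: [0.0, 0.916, 0.401, 0.001]
contact_force: [0.9, 0.1, 0.8]
opening: 0.796
grip_force: 0.0
```

Run:
```python
from h import *
s=ctrl.get_state(); print(s['tool_pos'],s['ee_rot'],s['qpos'])
g=[]
for f,n,u,v in(('side','side4',150,230),('top','top4',100,200)):
    snap(f,n); im=cal(n)['frame'][v:v+100,u:u+100,::-1]; im=cv2.resize(im,(400,400),interpolation=cv2.INTER_CUBIC); g.append(np.clip(im*1.7,0,255).astype(np.uint8))
cv2.imwrite('pics/c6.png',np.hstack(g))
```

```text
[0.45254623 0.12730281 0.32642578] [2.29925127e-04 9.15940337e-01 4.01313502e-01 8.48212433e-04] [1.27101842e-01 1.45368916e-01 1.74671646e+00 3.91800141e-05
 1.24775003e+00 8.71984538e-01]
```

View pics/c6.png

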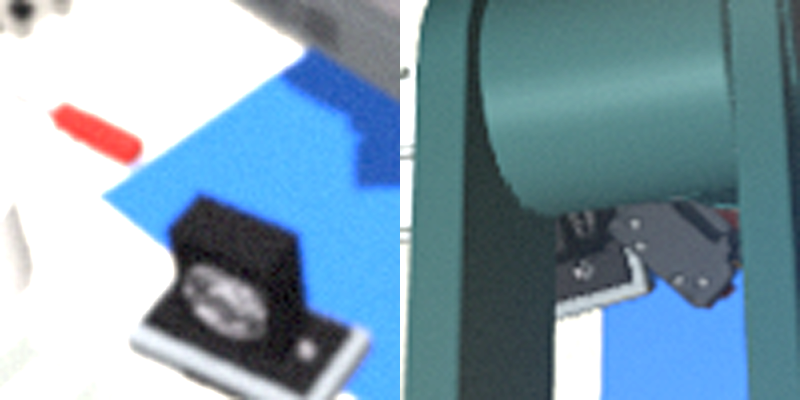

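The fan sits flush on its block with the pegs through the foot (side crop around (250,310)). Next is the handle. I'll approach tilted 25° forward so that the far finger clears the housing.

>>> move_arm(series="-0.2 -2 0 0 0 5.4; -0.5 -4 0 0 0 10.8; -0.8 -6 0 0 0 16.2; -1.1 -8 0 0 0 21.6; -1.4 -10 -0.5 0 0 27; -1.7 -12 -1 0 0 32.4; -2 -14 -2 0 0 37.8; -2.2 -16.3 -3.5 0 0 43.3; -2.2 -16.3 -4.5 0 0 43.3; -2.2 -16.3 -4.6 0 0 43.3", jaw=4.5)

```text
time_s: 16.75
tool_pos: [0.4302, -0.0336, 0.279]
ee_rot: [-0.001, 0.705, 0.709, -0.0]
contact_force: [1.4, 0.4, 0.1]
opening: 0.506
grip_force: 0.0
```

>>> move_arm(series="0 0 -0.5 0 -3 0; 0 0 -1 0 -6.5 0; 0 0 -2 0 -10 0; 0 0 -3 0 -13.5 0; 0 0 -4 0 -17 0; 0 0 -5 0 -20 0; 0 0 -6 0 -23 0; 0 0 -7 0 -25 0; 0 0 -7.2 0 -25 0; 0 0 -7.2 0 -25 0")

```text
time_s: 18.0
tool_pos: [0.4311, -0.0341, 0.2076]
ee_rot: [0.153, 0.688, 0.693, 0.153]
contact_force: [0.0, 0.3, 0.4]
opening: 0.515
grip_force: 0.0
```

Run:
```python
from h import *
from scipy.spatial.transform import Rotation as Ro
np.set_printoptions(precision=4,suppress=True)
s=ctrl.get_state(); q=s['ee_rot']; print(s['tool_pos'],s['qpos'],s['opening']); print(Ro.from_quat([q[1],q[2],q[3],q[0]]).as_matrix())
snap('side','side5')
print(proj('side5',[[.4818,.04,.094],[.4818,-.11,.094]]))
im=cal('side5')['frame'][150:290,180:380,::-1]; cv2.imwrite('pics/c7.png',cv2.resize(im,None,fx=4,fy=4,interpolation=cv2.INTER_CUBIC))
```

```text
[ 0.4311 -0.0341  0.2076] [-0.3397  0.1319  2.2497  0.3988  0.3726 -0.6911] 0.5148256825430135
[[-0.0066  0.9062  0.4228]
 [ 1.      0.0071  0.0005]
 [-0.0025  0.4228 -0.9062]]
[[269.2227 231.5147]
 [299.8968 208.9587]]
```

View pics/c7.png

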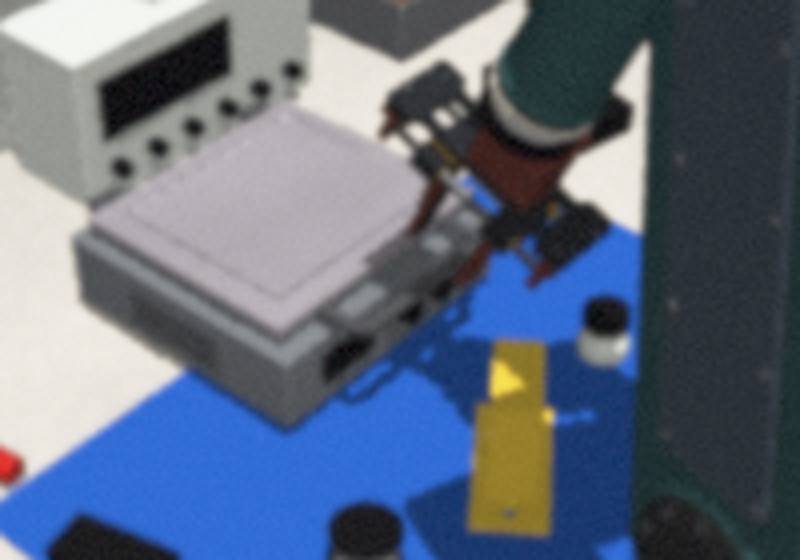

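The handle's left end shows at about (345,325) in the crop, as predicted, and the fingers are lined up with the rod. Advancing along the tool axis.

>>> move_arm(series="0.3 0 -0.7 0 0 0; 0.6 0 -1.4 0 0 0; 0.9 0 -2.1 0 0 0; 1.3 0 -2.8 0 0 0; 1.6 0 -3.5 0 0 0; 1.9 0 -4.2 0 0 0; 2.2 0 -4.9 0 0 0; 2.4 0 -5.3 0 0 0; 2.4 0 -5.3 0 0 0; 2.4 0 -5.3 0 0 0")

```text
time_s: 19.3
tool_pos: [0.4544, -0.0345, 0.1541]
ee_rot: [0.154, 0.688, 0.693, 0.152]
contact_force: [0.7, -0.1, 0.3]
opening: 0.515
grip_force: 0.0
```

>>> move_arm(series="0 0 0 0 0 0; 0 0 0 0 0 0; 0 0 0 0 0 0; 0 0 0 0 0 0; 0 0 0 0 0 0; 0 0 0 0 0 0; 0 0 0 0 0 0; 0 0 0 0 0 0; 0 0 0 0 0 0; 0 0 0 0 0 0", jaw=0.6, newtons=20)

```text
time_s: 20.55
tool_pos: [0.4527, -0.0342, 0.1534]
ee_rot: [0.152, 0.688, 0.693, 0.152]
contact_force: [-4.8, -3.1, -0.1]
opening: 0.128
grip_force: 20.0
```

The rod is held at about 11 mm opening, with the arm pulled about 1.5 mm towards -x, so I subtract 1.5 mm in x. Now I raise it along the arc to 25°.

>>> move_arm(series="-0.12 0 1.16 0 0 0; -0.05 0 2.31 0 0 0; 0.08 0 3.46 0 0 0; 0.25 0 4.6 0 0 0; 0.48 0 5.74 0 0 0; 0.75 0 6.86 0 0 0; 1.08 0 7.97 0 0 0; 1.45 0 9.06 0 0 0; 1.87 0 10.14 0 0 0; 2.33 0 11.2 0 0 0")

```text
time_s: 21.8
tool_pos: [0.4758, -0.0342, 0.2654]
ee_rot: [0.152, 0.688, 0.693, 0.151]
contact_force: [-6.3, -2.9, 1.1]
opening: 0.129
grip_force: 20.0
```

>>> move_arm(series="0.42 0 1.04 0 0 0; 0.97 0 2.05 0 0 0; 1.57 0 3.04 0 0 0; 2.21 0 4 0 0 0; 2.9 0 4.93 0 0 0; 3.62 0 5.83 0 0 0; 4.38 0 6.7 0 0 0; 5.18 0 7.54 0 0 0; 6.02 0 8.34 0 0 0; 6.89 0 9.1 0 0 0")

```text
time_s: 23.05
tool_pos: [0.5474, -0.034, 0.3579]
ee_rot: [0.153, 0.688, 0.693, 0.153]
contact_force: [-0.9, 4.5, 0.1]
opening: 0.127
grip_force: 20.0
```

>>> move_arm(series="0.3 0 0.24 0 0 0; 0.6 0 0.45 0 0 0; 0.6 0 0.45 0 0 0; 0.6 0 0.45 0 0 0; 0.6 0 0.45 0 0 0; 0.6 0 0.45 0 0 0; 0.6 0 0.45 0 0 0; 0.6 0 0.45 0 0 0; 0.6 0 0.45 0 0 0; 0.6 0 0.45 0 0 0")

```text
time_s: 24.3
tool_pos: [0.5534, -0.0341, 0.3624]
ee_rot: [0.154, 0.688, 0.693, 0.153]
contact_force: [-3.2, 4.9, 4.5]
opening: 0.128
grip_force: 20.0
```

Run:
```python
from h import *
s=ctrl.get_state(); print(s['tool_pos'],s['contact_force'],s['opening'])
snap('side','side6')
im=cal('side6')['frame'][100:250,180:380,::-1]; cv2.imwrite('pics/c8.png',cv2.resize(im,None,fx=4,fy=4,interpolation=cv2.INTER_CUBIC))
for d in(40,45,50,52,55):
    a=np.radians(d); print(d,(proj('side6',[[.7456-.265*np.cos(a),.04,.094+.265*np.sin(a)],[.7456-.265*np.cos(a),-.035,.094+.265*np.sin(a)],[.7456-.22*np.cos(a)-.007*np.sin(a),.085,.094+.22*np.sin(a)-.007*np.cos(a)]])-[180,100])*4)
```

```text
[ 0.55336024 -0.03405067  0.3624442 ] [-3.22778758  4.93706363  4.49418951] 0.128246485123985
40 [[291.84933519 309.16379447]
 [361.53689495 267.71113458]
 [220.33676019 359.66088488]]
45 [[275.30636636 281.28627738]
 [345.72302027 240.79834542]
 [207.01507268 336.54428689]]
50 [[257.38243284 254.35624956]
 [328.4817984  214.85346018]
 [192.59104482 314.06700816]]
52 [[249.87319222 243.92237582]
 [321.2300648  204.81557733]
 [186.54789424 305.31205615]]
55 [[238.29035129 228.69597194]
 [310.01456066 190.18190467]
 [177.22366855 292.48155517]]
```

View pics/c8.png

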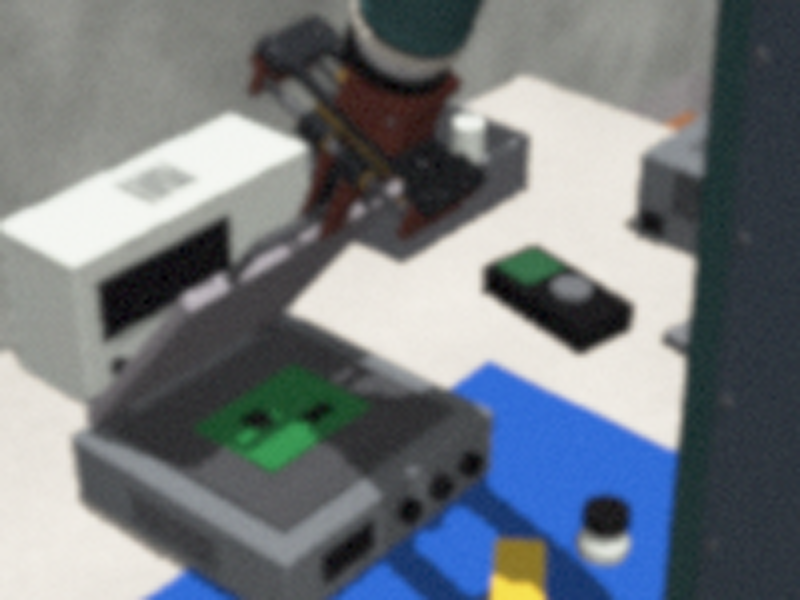

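The cover is at about 52°, both from the tool shift (209 mm up, 101 mm forward) and in the picture, where the handle is near (325,215). That is clearly past balance. I bring it back to about 35.5°.

>>> move_arm(series="-0.68 0 -0.55 0 0 0; -1.38 0 -1.16 0 0 0; -2.06 0 -1.79 0 0 0; -2.71 0 -2.44 0 0 0; -3.34 0 -3.12 0 0 0; -3.95 0 -3.82 0 0 0; -4.53 0 -4.53 0 0 0; -4.95 0 -5.09 0 0 0; -5.22 0 -5.46 0 0 0; -5.22 0 -5.46 0 0 0")

```text
time_s: 25.6
tool_pos: [0.5002, -0.0347, 0.3067]
ee_rot: [0.153, 0.688, 0.693, 0.152]
contact_force: [-1.7, -0.9, 0.9]
opening: 0.131
grip_force: 20.0
```

>>> move_arm(series="0 0 0 0 0 0; 0 0 0 0 0 0; 0 0 0 0 0 0; 0 0 0 0 0 0; 0 0 0 0 0 0; 0 0 0 0 0 0; 0 0 0 0 0 0; 0 0 0 0 0 0; 0 0 0 0 0 0; 0 0 0 0 0 0")

```text
time_s: 26.85
tool_pos: [0.5004, -0.0347, 0.3071]
ee_rot: [0.154, 0.688, 0.693, 0.152]
contact_force: [-3.7, -3.6, 3.2]
opening: 0.127
grip_force: 20.0
```

Run:
```python
from h import *
s=ctrl.get_state(); t=s['tool_pos']; print(t,s['contact_force'],s['opening'],s['grip_force'],max(abs(np.array(s['dq']))))
print('deg by z',np.degrees(np.arcsin((t[2]-.1534)/.265)),'by x',np.degrees(np.arccos(1-(t[0]-.4527)/.265)))
snap('side','side7'); f=cal('side7')['frame'][:,:,::-1]
cv2.imwrite('pics/c9.png',cv2.resize(f[100:350,140:340],None,fx=2.4,fy=2.4,interpolation=cv2.INTER_CUBIC))
for d in(32,35.5,39):
    a=np.radians(d); print(d,(proj('side7',[[.7456-.265*np.cos(a),.04,.094+.265*np.sin(a)],[.7456-.265*np.cos(a),-.035,.094+.265*np.sin(a)]])-[140,100])*2.4)
```

```text
[ 0.50043666 -0.03469086  0.30708054] [-3.65246519 -3.59227224  3.19664021] 0.12654507945296753 19.99717354774475 0.0019378338720214923
deg by z 35.4453773998324 by x 34.92905127442631
32 [[284.98966459 212.93822819]
 [326.06190119 187.19085161]]
35.5 [[279.24004003 200.87155989]
 [320.64088351 175.49778335]]
39 [[272.98504296 188.89413697]
 [314.70736717 163.90913207]]
```

View pics/c9.png

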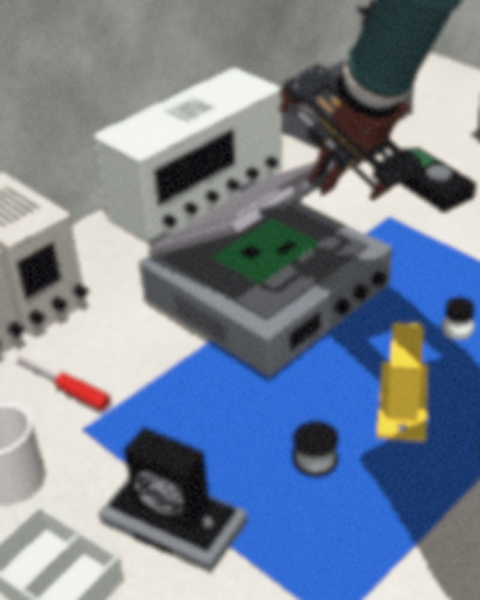

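The picture shows the fan home on its base at about (170,500) and the cover held at about 35°, roughly 7.5° below balance and still. I hand in.

```bash
python3 -c "
from station import ctrl
print(ctrl.hand_in())"
```

```text
the job is handed in; nothing more can be done
None
```

The fan stands released on its base with the pegs through its foot. The cover was raised to about 52°, brought back, and is held still at about 35°, 7 to 8 degrees below its balance point; the job was handed in at about 27 s.

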